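# Set the glue-up timer on its pad

### The arm

A 6-joint arm with a two-finger parallel gripper is mounted at the origin on a cart in front of the work surface, level with it; the furniture and walls round the work are solid. World frame = base frame: x ahead of the robot, y to its left, z up, the work surface at z = 0. Lengths are in mm, angles in rad, forces in N, time in s.
With the tool pointing down it reaches from about 300 to 775 mm from the base axis. Payload 14.6 kg.
Tool frame: the origin (TCP) lies between the finger pads; the fingertips stand 25 mm ahead of it and the grasp point (between the pads) lies 6 mm ahead of it; z points along the fingers, y is the line along which they close (so a half turn about z gives the same grasp; the last joint's range is limited). The gripper opens to 94 mm and grips with 3 to 60 N. Pads are 16 mm wide; open, the fingers measure 119 mm over their backs; the gripper's body (75 mm by 177 mm) begins 78 mm behind the grasp point.
Start: joints at [1.28, 0.3, 1.521, -0, 1.321, -0.067], TCP at [122.063, 536.274, 230.446] pointing down, gripper open.
Joint ranges: [-3.03, 3.03], [-0.79, 2.21], [0.23, 2.52], [-1.04, 4.18], [0, 3.07], [-2.55, 2.55]. Speed limits (rad/s): [2.22, 2.22, 2.57, 3.14, 3.14, 3.14].

### API

Orientations are given as [roll, pitch, yaw] about the fixed x, y, z axes, in that order (R = Rz(yaw) Ry(pitch) Rx(roll)).
In Python, from cell import manip gives the robot as it stands. The module is installed in compiled form; this text tells all that it offers.
- The arm moves only by the tool step_arm, never from a script. Its argument "series" is one flat list of numbers, 5 for each row, row after row: the shift along the world's x, y, z in mm, then the turn about the world's z in rad, then the closure, from 0 (fully open) to 1 (shut). In form: [dx, dy, dz, spin, jaw, dx, dy, dz, spin, jaw, ...]. A call has 1 to 20 rows; each row shifts and turns the commanded pose from where the row before left it; what a row does not reach is not made up. A row lasts 1/8 s, in which the tool goes at most 62.5 mm and 10.7 degrees, less where a joint would pass 70% of its speed; a pose out of reach is approached as far as the arm can. A call is refused whole if a number of a shift passes 62.5 or a number of a turn 0.188, either way. A call with a gripper value outside its range is refused whole. The fingers move at their own pace and stop on an object; "squeeze" is the grip in N (left out, the last holds). Time passes only in rows, so rows that do not move let the fingers close. It gives the time, the measured TCP pose, the force, the opening and the grip force at its end, in the units of the state.
- manip.read_state(): the state, without advancing time (a new reading comes with each control period).
- manip.camera(name): name is "scene" or "top" or "wrist"; returns (picture, depth): 480x640x3 uint8, blue, green, red; 480x640 float32, mm along the optical axis (not along the pixel's ray), 0 where there is no reading.
- manip.camera_info(name): a dict with "fovy" (degrees; the focal length in pixels is half the picture's height over the tangent of half this angle, whatever the lens; pixels are square), "cx", "cy" (the principal point, pixels), "eye" and "orientation" of the camera in the world. Camera axes: x right, y down, z forward; pixel columns grow to the right and rows downward; lengths in mm; the calibration is good to about 2 mm. A picture is of the moment at which its call begins: read the wrist's pose just before it. camera_info takes no time and is no camera call; for the wrist camera it gives the pose at the moment of the call.
- manip.sign_off(): hands the job in; it is judged then, once.
The state is a dict: "clock": time; "joints": joint angles; "qd": joint speeds; "effort": joint torques, N m; "eef_pos": TCP position; "eef_rot": TCP orientation; "wrist_force": force on the tool from outside, world axes, zero at the start; "moment": the same for the moment, N m; "finger_gap": finger opening in mm; "finger_force": force on a finger pad.
Only numpy, scipy, OpenCV 4.12 (cv2) and the standard library are available. Lean on these libraries where they do the work, as an engineer would, in place of code of your own. Each camera call takes 0.05 s, during which the arm holds its last target. There are 200 camera calls.

### The job

Lift the timer by its case and stand it in the middle of the rubber pad, square with the pad and with the long white mark to your right, and let go of it. Then take the dial's grip bar and turn it clockwise until its pointed end lies on that long mark, pressing down as you turn because the light timer would otherwise twist round on the pad. Do not handle the dial before the timer stands on the pad, let go at the end, and leave the other things where they are.

Things in the scene. Friction and masses are not known exactly. Their poses are not given: they have to be found in the camera images.
- timer: loose light grey oblong timer, 0.25 kg, 64 mm (x, to its back) by 140 mm (y, to its left); origin: centre of its underside, on 4 feet near the middle; flat top 41 mm up, grip bar on it to 70 mm. Starts upright, yaw within 0.5 rad. Lift it across the 64 mm. Its own weight holds it against under 0.15 N m, less than the dial's friction; 12 to 18 N of push on the dial while turning keeps it still
- mark_end (a point): outer end of the one long white mark on the timer's top: 58 mm from the dial's axis along the timer's -y (3 o'clock), 41 mm above the underside. The mark is 3.5 mm wide and starts 25 mm off the axis; the other marks, every 30 degrees, are short ticks. A dark window lies at the opposite (+y) end
- timer_dial (a joint): dial angle in rad: 0 when the pointed end points to the timer's back (+x, 12 o'clock), growing clockwise seen from above; pi/2 when it points along the long mark (the timer's -y). Starts between 0.15 and 0.6, stops only at 0 and 4.7, has a steady friction of 0.2 N m and stays where it is left
- dial_grip: the dial's black upright grip bar, turning with the dial in the middle of the timer's top: 42 mm long (x), 14 mm wide (y), 24 mm high, flat sides to pinch; a small nose low on its +x (pointed) end and a white line on top running to that end. Origin: on the dial's axis at the bar's foot, 45.5 mm above the timer's underside
- pad: black rubber pad fixed to the table, 92 mm (its x) by 164 mm (its y), 4 mm thick; origin at the centre of its underside, on the table. x points away from the robot (yaw -0.15 to 0.45 rad), y to the left. Its top is 4 mm above the origin.
- masking_tape: bystander: roll of masking tape lying flat, 101 mm across, 25 mm high; origin at the centre of its underside
- offcut_1: bystander: dark-faced board offcut lying flat, 89 x 109 x 18 mm; origin at the centre of its underside

How it is judged (in metres and radians):
On the way, in this order (a step that is already met when the one before it is completed fails the run):
1. the timer stands on the pad, central and square, long mark to the right, and is let go (horizontal distance between timer and pad below 0.025 m and z of timer in the frame of pad below 0.008 m and angle between timer's own z axis and vertical below 0.06 rad and angle between the x axis of timer and the x axis of pad, either way round below 0.22 rad and y of mark_end in the frame of pad below -0.02 m and linear speed of timer below 0.02 m/s and angular speed of timer below 0.1 rad/s and contact force between the fingers and timer below 0.1 N), for 0.2 s.
2. the dial's pointed end is on the long mark while the timer stands square on the pad (horizontal distance between timer and pad below 0.025 m and z of timer in the frame of pad below 0.008 m and angle between timer's own z axis and vertical below 0.06 rad and angle between the x axis of timer and the x axis of pad, either way round below 0.22 rad and y of mark_end in the frame of pad below -0.02 m and value of joint timer_dial between 1.421 and 1.721 rad), for 0.2 s.
At the end, for the whole second after the job is handed in: the timer stands upright at rest on the pad, its centre within 25 mm of the pad's, square with it within 0.22 rad (12 degrees), the long mark to the right; the dial reads 1.571 +- 0.15 rad (pointed end within 8.5 degrees of the long mark) (all of step 2 and linear speed of timer below 0.02 m/s and angular speed of timer below 0.1 rad/s); the robot touches nothing.
It fails at once if the dial is handled (over 2 N from the fingers) while the timer is not standing on the pad: before it is there, or carried by the dial (contact force between the fingers and dial_grip above 2 N and (horizontal distance between timer and pad above 0.045 m or z of timer in the frame of pad above 0.02 m)).
It fails at once if the timer twists round with the dial: the dial is handled while the case is more than 0.3 rad out of square with the pad (contact force between the fingers and dial_grip above 2 N and angle between the x axis of timer and the x axis of pad, either way round above 0.3 rad).
It fails at once if a bystander (tape roll, offcut) is moved more than 30 mm (distance of any of masking_tape, offcut_1 from where it was at the start of the episode above 0.03 m).
It also fails if it takes over 58 s, if anything falls off the work surface, if the arm or the gripper's body presses on something with over 40 N, if the wrist force passes 120 N, or if a joint passes its speed limit or range.

## Working session

There is one attempt and no reset: what is moved stays moved. The work goes in short steps, Python scripts to look and compute and a tool call to move; the robot and the scene stay as the last step left them, time stands still between calls to the robot, and variables do not carry over. Pictures are saved under pics/ and viewed, at most 10 in all, crops included, and the job is handed in when it is done.

Besides the shell and the picture viewer there is one more tool, called after "Call:" by a JSON object that holds its "method" and its "body". step_arm: Moves the arm, as the interface text tells. Its arguments: {"type":"object","properties":{"series":{"type":"array"},"squeeze":{"type":"number"}},"required":["series"]}

```bash
mkdir -p pics
cat > h.py <<'E'
from cell import manip
import numpy as np, cv2
from scipy.spatial.transform import Rotation as R
def cam(n):
    i=manip.camera_info(n); p,d=manip.camera(n); return p,d,i
def rot(i):
    o=np.array(i["orientation"],float)
    return o if o.shape==(3,3) else R.from_euler('xyz',o).as_matrix()
def plane(i,uv,z):
    f=240/np.tan(np.radians(i["fovy"])/2)
    uv=np.atleast_2d(np.array(uv,float))
    r=np.c_[(uv[:,0]-i["cx"])/f,(uv[:,1]-i["cy"])/f,np.ones(len(uv))]@rot(i).T
    e=np.array(i["eye"],float)
    return e+r*((z-e[2])/r[:,2])[:,None]
E
python3 - <<'E'
from h import *
for n in("top","scene"):
    p,d,i=cam(n); print(i); cv2.imwrite(f"pics/{n}0.png",p); np.savez(f"{n}0.npz",p=p,d=d)
print(manip.read_state())
E
```

```text
{'fovy': 54.53938019707293, 'cx': 320.9574132528668, 'cy': 241.5850008056342, 'eye': array([355.36950091,  66.013441  , 981.69460688]), 'orientation': array([-3.01715935,  0.02450405, -1.57897168])}
{'fovy': 48.25252656601861, 'cx': 321.36680768699387, 'cy': 229.65919471087633, 'eye': array([ -17.7704455 , -323.52066534,  816.62112657]), 'orientation': array([-2.46025514,  0.0086406 , -0.91122251])}
{'clock': 0.1, 'joints': array([ 1.28041204e+00,  3.00417437e-01,  1.52149905e+00,  3.65893111e-06,
        1.32069183e+00, -6.66207687e-02]), 'qd': array([ 2.21200872e-03,  4.90913880e-04, -1.28599307e-03,  1.48074990e-03,
        9.20459779e-04,  6.13764975e-05]), 'effort': array([ 2.58354747e-03, -5.32646334e+01, -3.53283906e+01,  7.09332456e-02,
        2.34963780e-02, -1.17168256e-04]), 'eef_pos': array([122.00118031, 536.09283626, 229.95045156]), 'eef_rot': array([-3.14057948e+00, -7.11503620e-05,  2.91782819e+00]), 'wrist_force': array([-0.35017775,  0.35656809, -0.70101021]), 'moment': array([-0.03548646,  0.00462335,  0.02742144]), 'finger_force': 0.0, 'finger_gap': 94.147591242778}
```

View pics/top0.png

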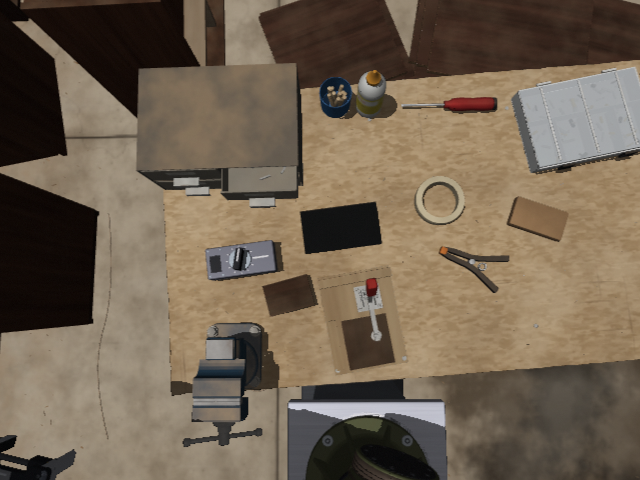

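The top view shows the timer at (242,260), with its dark window to the left at (215,263) and its long mark to the right at (262,257). The pad is at (341,228), the offcut at (290,295), the drawer front at (262,200) and the tape at (440,200).

Run:
```python
from h import *
i=manip.camera_info("top"); z=np.load("top0.npz"); p=z["p"];d=z["d"]
g=p.max(2).astype(int); sat=g-p.min(2)
def rect(m,zz,box,name):
    mm=np.zeros_like(m,np.uint8); x0,y0,x1,y1=box; mm[y0:y1,x0:x1]=m[y0:y1,x0:x1]
    mm=cv2.morphologyEx(mm,cv2.MORPH_CLOSE,np.ones((5,5)))
    c=max(cv2.findContours(mm,0,1)[0],key=cv2.contourArea)
    w=plane(i,c[:,0],zz)[:,:2].astype(np.float32)
    r=cv2.minAreaRect(w); print(name,r, cv2.boxPoints(r).round().tolist())
rect((g<40).astype(np.uint8),4,(290,190,395,265),"pad")
# timer top: by height
f=240/np.tan(np.radians(i["fovy"])/2)
v,u=np.mgrid[:480,:640]; P=np.stack([(u-i["cx"])/f*d,(v-i["cy"])/f*d,d],-1)@rot(i).T+np.array(i["eye"])
H=P[...,2]
rect((H>33).astype(np.uint8),41,(195,225,290,290),"timer")
rect(((H>8)&(H<40)).astype(np.uint8),18,(258,268,322,320),"offcut")
print("drawer h",np.round(H[[180,200,205,160],[262,262,262,220]]),P[205,262],"vise",P[335,220],P[330,250])
c=cv2.resize(p[170:320,190:400],(800,571),interpolation=cv2.INTER_CUBIC); cv2.imwrite("pics/c1.png",c)
```

```text
pad ((507.52947998046875, 47.08964538574219), (90.95855712890625, 161.8870086669922), 6.977614402770996) [[453.0, 122.0], [472.0, -39.0], [563.0, -28.0], [543.0, 133.0]]
timer ((439.3179931640625, 249.1531219482422), (65.47587585449219, 149.7845458984375), 6.454086780548096) [[398.0, 320.0], [415.0, 171.0], [480.0, 178.0], [463.0, 327.0]]
offcut ((366.2940368652344, 158.355224609375), (64.94485473632812, 95.41958618164062), 14.971571922302246) [[323.0, 196.0], [347.0, 104.0], [410.0, 121.0], [385.0, 213.0]]
drawer h [ 81.  99.  98. 153.] [538.83326456 200.47637109  98.13892268] vise [285.3269896  298.51531061  11.0362554 ] [295.34513888 235.74689407  15.611271  ]
```

View pics/c1.png

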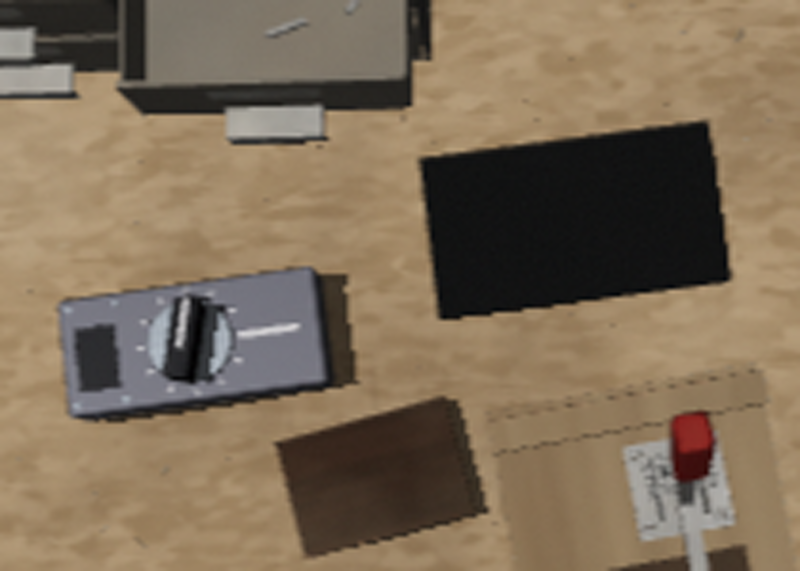

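The crop shows both timer and pad tilted up to the right by about 0.12 rad, with the dial centred at crop (191,341). I'll move above the timer.

Call:
{"method": "step_arm", "body": {"series": [45,-41,0,-0.176,0,45,-41,0,-0.176,0,45,-41,0,-0.176,0,45,-41,0,-0.176,0,45,-41,0,-0.176,0,45,-41,0,-0.176,0,45,-41,0,-0.176,0,0,0,0,0,0,0,0,0,0,0]}}

```text
clock: 1.23
eef_pos: [436.7, 249.4, 230.1]
eef_rot: [-3.141, 0.0, 1.687]
wrist_force: [0.1, 0.2, -0.2]
finger_gap: 93.8
finger_force: 0.0
```

Run:
```python
from h import *
s=manip.read_state(); print(s["eef_pos"],s["eef_rot"],s["joints"])
p,d,i=cam("wrist"); print(i); cv2.imwrite("pics/w1.png",p); np.savez("w1.npz",p=p,d=d,**{k:np.array(v) for k,v in i.items()})
```

```text
[436.67745006 249.41492762 230.13466742] [-3.14080299e+00  7.04187475e-05  1.68667279e+00] [4.46010523e-01 1.95529283e-01 1.65185680e+00 1.96808411e-04
 1.29497643e+00 3.30080421e-01]
{'fovy': 70.3354822803078, 'cx': 311.4413882691694, 'cy': 239.4709433519889, 'eye': array([427.27449964, 318.01103351, 384.2630122 ]), 'orientation': array([2.89937691e+00, 1.45665982e-03, 1.15580650e-01])}
```

View pics/w1.png

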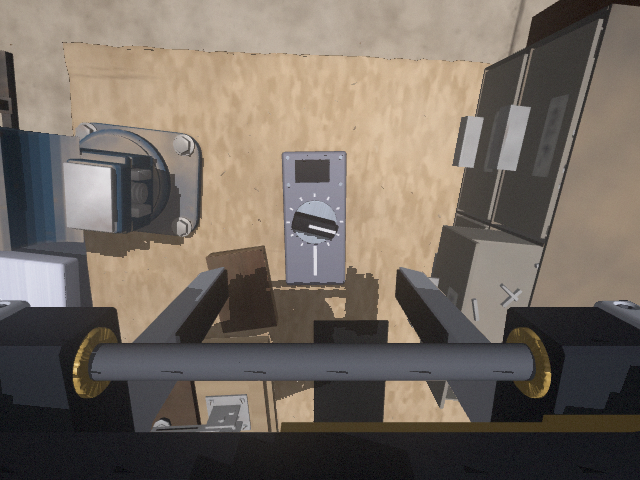

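The wrist view shows the timer square in the picture, with its top running from (283,152) to (347,284). The dial is at (315,222) and the long mark at (315,260).

```bash
cat >> h.py <<'E'
def timer(p,i,roi,zt=41,zd=45.5):
    x0,y0,x1,y1=roi; q=p.astype(int)
    m=((q[...,0]-q[...,2]>8)&(q.max(2)>70)).astype(np.uint8)
    mm=np.zeros_like(m); mm[y0:y1,x0:x1]=m[y0:y1,x0:x1]
    mm=cv2.morphologyEx(mm,cv2.MORPH_OPEN,np.ones((3,3)))
    cs=cv2.findContours(mm,0,1)[0]; c=max(cs,key=cv2.contourArea)
    w=plane(i,c[:,0],zt)[:,:2].astype(np.float32); r=cv2.minAreaRect(w)
    print("px",cv2.boundingRect(c),"timer",r); return mm
E
python3 - <<'E'
from h import *
z=dict(np.load("w1.npz")); p=z["p"]
timer(p,z,(270,140,360,300))
print(plane(z,[[283,152],[346,152],[346,284],[285,284],[315,222]],41).round(1))
print("longmark",plane(z,[[315,247],[315,275]],41).round(1))
E
```

```text
px (284, 153, 61, 130) timer ((437.33734130859375, 253.78477478027344), (61.51942825317383, 133.95277404785156), 7.056133270263672)
[[398.8 317.9  41. ]
 [459.9 325.   41. ]
 [479.  189.1  41. ]
 [414.1 181.5  41. ]
 [438.1 252.5  41. ]]
longmark [[441.2 226.1  41. ]
 [444.8 195.4  41. ]]
```

Call:
{"method": "step_arm", "body": {"series": [1,4,-50,0.005,0,0,0,-50,0,0,0,0,-50,0,0,0,0,-30,0,0,0,0,-18,0,0,0,0,0,0,0,0,0,0,0,0.5,0,0,0,0,0.6,0,0,0,0,0.7,0,0,0,0,0.7,0,0,0,0,0.7], "squeeze": 20}}

```text
clock: 2.65
eef_pos: [438.3, 253.4, 33.0]
eef_rot: [3.141, -0.0, 1.691]
wrist_force: [-1.3, 0.1, 6.7]
finger_gap: 64.2
finger_force: 20.0
```

Call:
{"method": "step_arm", "body": {"series": [0,0,10,0,0.7,0,0,25,0,0.7,0,0,30,0,0.7,5,-15,0,0,0.7,10,-30,0,0,0.7,10,-35,0,0,0.7,10,-35,0,0,0.7,10,-35,0,0,0.7,10,-30,0,0,0.7,10,-20,0,0,0.7,4,-6,0,0,0.7,0,0,0,0,0.7,0,0,0,0,0.7]}}

```text
clock: 4.28
eef_pos: [506.7, 47.8, 97.2]
eef_rot: [-3.141, -0.0, 1.691]
wrist_force: [-0.6, 0.7, -1.9]
finger_gap: 64.0
finger_force: 20.0
```

Run:
```python
from h import *
s=manip.read_state(); print(s["eef_pos"],s["wrist_force"],s["moment"])
p,d,i=cam("scene"); cv2.imwrite("pics/s2.png",p)
```

```text
[506.67015949  47.80699793  97.16338002] [-0.6241873   0.65625493 -1.93854639] [-0.05269597  0.0643292   0.0381065 ]
```

View pics/s2.png

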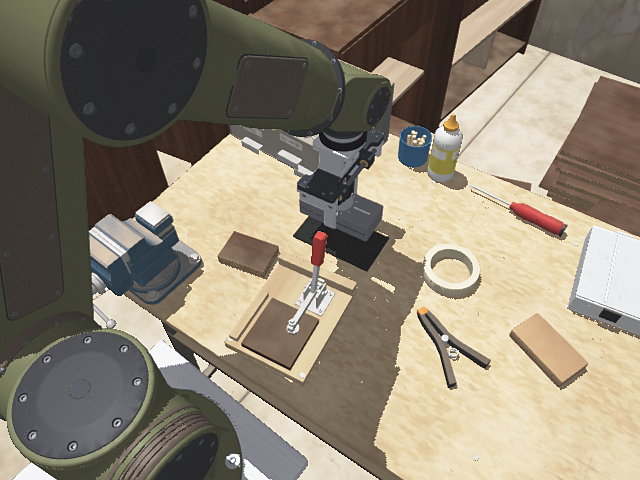

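The timer hangs level over the pad at (345,235). I'll lower it.

Call:
{"method": "step_arm", "body": {"series": [1,-1,-20,0,0.7,0,0,-20,0,0.7,0,0,-12,0,0.7,0,0,-4,0,0.7,0,0,-2,0,0.7,0,0,0,0,0.7,0,0,-1,0,0.7,0,0,0,0,0.7]}}

```text
clock: 5.32
eef_pos: [508.1, 46.3, 38.6]
eef_rot: [3.141, 0.0, 1.691]
wrist_force: [-0.2, 0.0, -2.0]
finger_gap: 63.8
finger_force: 20.0
```

Call:
{"method": "step_arm", "body": {"series": [0,0,-1,0,0.7,0,0,-1,0,0.7,0,0,0,0,0.7,0,0,0,0,0.7]}}

```text
clock: 5.82
eef_pos: [508.1, 46.3, 37.0]
eef_rot: [3.141, 0.0, 1.691]
wrist_force: [-3.4, 0.4, 6.8]
finger_gap: 64.0
finger_force: 20.0
```

Call:
{"method": "step_arm", "body": {"series": [0,0,0,0,0.3,0,0,0,0,0,0,0,0,0,0,0,0,0,0,0,0,0,30,0,0,0,0,50,0,0,0,0,60,0,0,0,0,53,0,0,0,0,0,0,0,0,0,0,0,0]}}

```text
clock: 7.08
eef_pos: [507.8, 46.3, 228.6]
eef_rot: [-3.141, -0.0, 1.691]
wrist_force: [-0.5, -0.5, -0.7]
finger_gap: 93.9
finger_force: 0.0
```

Run:
```python
from h import *
s=manip.read_state(); print(s["eef_pos"],s["eef_rot"],s["joints"])
p,d,i=cam("wrist"); np.savez("w2.npz",p=p,d=d,**{k:np.array(v) for k,v in i.items()})
cv2.imwrite("pics/w2.png",p)
timer(p,i,(250,120,380,310),45)
```

```text
[507.75077142  46.25498263 228.63170479] [-3.14065796e+00 -8.47480054e-05  1.69076177e+00] [ 1.90046782e-02  2.12494254e-01  1.63499913e+00 -1.02787526e-05
  1.29503774e+00 -1.00958004e-01]
px (281, 156, 63, 127) timer ((505.9085998535156, 50.22837829589844), (61.75191116333008, 129.19674682617188), 7.173289775848389)
```

View pics/w2.png

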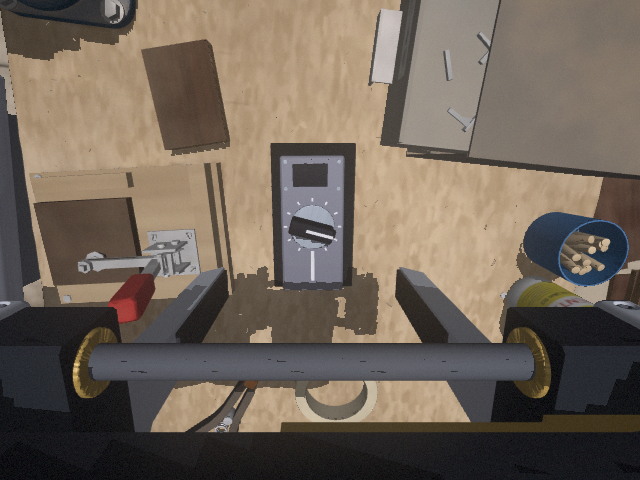

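The timer now stands on the pad, square and central, with its long mark (313,265) pointing right. The dial is at (314,228) and its white line runs from about (305,232) to (335,238).

Run:
```python
from h import *
z=dict(np.load("w2.npz")); p=z["p"]; q=p.astype(int)
def comp(m,box):
    x0,y0,x1,y1=box; mm=np.zeros_like(m,np.uint8); mm[y0:y1,x0:x1]=m[y0:y1,x0:x1]
    return max(cv2.findContours(mm,0,1)[0],key=cv2.contourArea)[:,0]
c=comp((q.min(2)>190),(300,228,337,243)); r=cv2.minAreaRect(plane(z,c,74)[:,:2].astype(np.float32))
l=cv2.fitLine(plane(z,c,74)[:,:2].astype(np.float32),2,0,.01,.01).ravel()
print("line",r,l,np.arctan(l[1]/l[0]))
c=comp((q.max(2)<75),(285,210,342,246)); b=cv2.minAreaRect(plane(z,c,72)[:,:2].astype(np.float32)); print("bar",b,c.min(0),c.max(0))
m=plane(z,[[313,252],[313,281]],45); print(m.round(1))
c=comp((q.min(2)>170),(306,245,322,288)); mk=plane(z,c,45)[:,:2].astype(np.float32)
print("mark",cv2.minAreaRect(mk), cv2.boundingRect(c))
pd=comp((q.max(2)<45),(260,135,365,295)); print("pad",cv2.minAreaRect(plane(z,pd,4)[:,:2].astype(np.float32)))
```

```text
line ((513.26806640625, 44.89669418334961), (2.2777440547943115, 24.879600524902344), 81.77667999267578) [ 9.9006373e-01 -1.4061922e-01  5.1306970e+02  4.4894344e+01] -0.14108685
bar ((506.3280029296875, 47.62754440307617), (18.15233612060547, 43.12908172607422), 80.9122085571289) [289 216] [335 244]
[[510.7  18.9  45. ]
 [514.5 -12.6  45. ]]
mark ((511.3919372558594, 4.135394096374512), (2.1028943061828613, 31.697237014770508), 6.922425270080566) (311, 251, 3, 30)
pad ((476.5902404785156, -36.29361343383789), (3.4918670654296875, 6.0285773277282715), 49.43567657470703)
```

Call:
{"method": "step_arm", "body": {"series": [-1,0,-20,0.187,0,0,0,-20,0.187,0,0,0,-20,0.187,0,0,0,-20,0.187,0,0,0,-20,0.187,0,0,0,-20,0.187,0,0,0,-10,0.185,0,0,0,0,0,0,0,0,-12,0,0,0,0,-7,0,0,0,0,0,0,0,0,0,0,0,0]}}

```text
clock: 8.62
eef_pos: [507.2, 46.3, 80.6]
eef_rot: [3.142, 0.0, 2.997]
wrist_force: [0.4, -0.3, -0.0]
finger_gap: 94.5
finger_force: 0.0
```

Call:
{"method": "step_arm", "body": {"series": [0,0,-2.5,0,0,0,0,0,0,0.5,0,0,0,0,0.7,0,0,0,0,0.8,0,0,0,0,0.9,0,0,0,0,0.95,0,0,0,0,0.95,0,0,0,0,0.95], "squeeze": 40}}

```text
clock: 9.62
eef_pos: [507.0, 46.3, 77.9]
eef_rot: [-3.142, -0.0, 2.998]
wrist_force: [1.2, 0.4, -0.7]
finger_gap: 27.5
finger_force: 0.0
```

Call:
{"method": "step_arm", "body": {"series": [0,0,0,0,1,0,0,0,0,1,0,0,0,0,1]}}

```text
clock: 10.0
eef_pos: [507.0, 46.3, 77.9]
eef_rot: [-3.142, -0.0, 2.998]
wrist_force: [-0.4, 0.3, -0.1]
finger_gap: 13.7
finger_force: 40.0
```

Gripped at 13.7 mm. Now I'll press down gently.

Call:
{"method": "step_arm", "body": {"series": [0,0,-0.5,0,1,0,0,-0.5,0,1,0,0,0,0,1]}}

```text
clock: 10.38
eef_pos: [507.2, 46.3, 77.8]
eef_rot: [3.142, 0.0, 2.998]
wrist_force: [-5.3, -0.4, 12.3]
finger_gap: 13.9
finger_force: 40.0
```

Call:
{"method": "step_arm", "body": {"series": [0,0,-0.3,0,1,0,0,0,-0.06,1,0,0,0,-0.06,1,0,0,0,-0.06,1]}}

```text
clock: 10.88
eef_pos: [507.3, 46.4, 77.8]
eef_rot: [3.141, 0.001, 2.816]
wrist_force: [-6.6, 0.2, 15.5]
finger_gap: 13.7
finger_force: 40.0
```

Run:
```python
from h import *
s=manip.read_state(); print(s["eef_rot"],s["wrist_force"],s["moment"])
```

```text
[3.14125755e+00 6.27667350e-04 2.81616944e+00] [-6.60656101  0.22359123 15.46928218] [0.24644747 1.32560391 0.16445053]
```

Call:
{"method": "step_arm", "body": {"series": [0,0,0,-0.06,1,0,0,0,-0.06,1,0,0,0,-0.06,1,0,0,0,-0.06,1,0,0,0,-0.06,1]}}

```text
clock: 11.5
eef_pos: [507.4, 46.7, 77.8]
eef_rot: [3.141, 0.001, 2.516]
wrist_force: [-5.8, 3.3, 14.6]
finger_gap: 13.7
finger_force: 40.0
```

Run:
```python
from h import *
s=manip.read_state(); print(s["eef_rot"],s["wrist_force"],s["moment"])
p,d,i=cam("wrist"); cv2.imwrite("pics/w3.png",p)
```

```text
[3.14053626e+00 6.21565053e-04 2.51614002e+00] [-5.789475    3.26628553 14.61807963] [0.56494782 1.16484171 0.19854379]
```

View pics/w3.png

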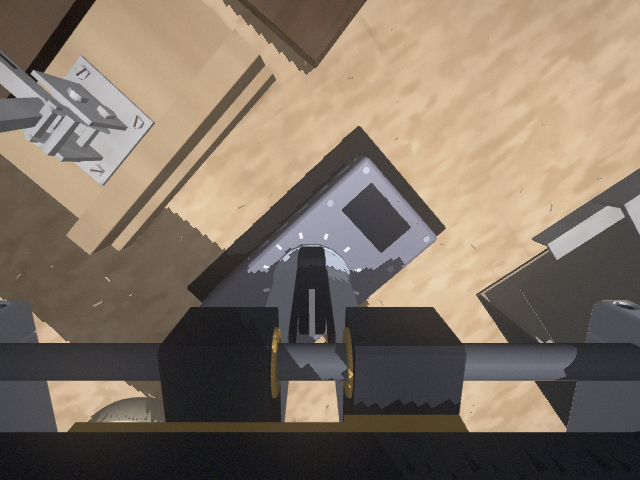

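The timer is still square on the pad: pad edge (190,288)–(358,127), case edge parallel to it. The moment is steady at about 0.2 N m, so the dial itself is turning.

Call:
{"method": "step_arm", "body": {"series": [0,0,-0.1,-0.06,1,0,0,0,-0.06,1,0,0,0,-0.06,1,0,0,0,-0.06,1,0,0,0,-0.06,1,0,0,0,-0.06,1,0,0,0,-0.06,1]}}

```text
clock: 12.42
eef_pos: [507.6, 46.9, 77.8]
eef_rot: [3.14, 0.0, 2.096]
wrist_force: [-3.7, 5.3, 13.8]
finger_gap: 13.8
finger_force: 40.0
```

Call:
{"method": "step_arm", "body": {"series": [0,0,-0.1,-0.06,1,0,0,0,-0.06,1,0,0,0,-0.06,1,0,0,0,-0.06,1,0,0,0,-0.06,1,0,0,0,-0.06,1,0,0,0,-0.044,1,0,0,0,0,1]}}

```text
clock: 13.42
eef_pos: [508.0, 47.0, 77.8]
eef_rot: [3.139, -0.001, 1.693]
wrist_force: [-2.4, 5.8, 13.9]
finger_gap: 13.6
finger_force: 40.0
```

Call:
{"method": "step_arm", "body": {"series": [0,0,0.5,0,1,0,0,0.5,0,1,0,0,0,0,0.7,0,0,0,0,0.3,0,0,0,0,0,0,0,0,0,0,0,0,0,0,0,0,0,0,0,0,0,0,20,0,0,0,0,40,0,0,0,0,50,0,0,0,0,40,0,0,0,0,0,0,0,0,0,0,0,0]}}

```text
clock: 15.18
eef_pos: [506.7, 46.3, 226.5]
eef_rot: [-3.14, -0.0, 1.694]
wrist_force: [0.3, 0.0, -0.4]
finger_gap: 93.9
finger_force: 0.0
```

Run:
```python
from h import *
s=manip.read_state(); print(s["eef_pos"],s["eef_rot"],s["wrist_force"])
p,d,i=cam("wrist"); np.savez("w4.npz",p=p,d=d,**{k:np.array(v) for k,v in i.items()})
timer(p,i,(250,120,380,310),45)
cv2.imwrite("pics/w4.png",cv2.resize(p[130:310,230:400],None,fx=3.2,fy=3.2,interpolation=cv2.INTER_CUBIC))
```

```text
[506.70869851  46.25716479 226.52363924] [-3.14042500e+00 -1.16504694e-04  1.69376833e+00] [ 0.2770215   0.00669935 -0.36870369]
px (282, 157, 63, 126) timer ((505.5680236816406, 50.227455139160156), (61.749366760253906, 127.45445251464844), 6.806716442108154)
```

View pics/w4.png

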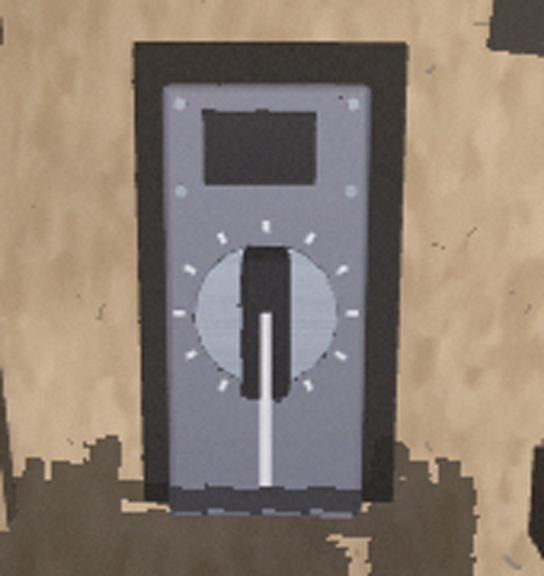

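The bar's white line runs straight into the long mark (crop x≈265, rows 312–487). The timer is square and central on the pad, and the gripper is clear of it. I'll hand in the job.

```bash
python3 -c "
from cell import manip
print(manip.sign_off())"
```

```text
the job is handed in; nothing more can be done
None
```

The timer stands square in the middle of the pad with its long mark to the right, the dial's pointed end lies on that mark, the gripper has let go, and the job is handed in (no verdict was returned).

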